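Lock the valve block in the guarded test fixture

TASK

Push the aluminium valve block along its lane on the test fixture until it is fully home against the end stop. Then reach down through the window in the guard and press the lock lever right down with the fingertips, without touching the guard at any time. Only push the block, never lift it, leave everything else where it stands, and draw the hand back clear.

Things in the scene. Friction and masses are not known exactly. Their poses are not given: they have to be found in the camera images.
- fixture: Bolted-down test fixture, dark steel base plate 230 x 330 x 25 mm (x, y, thickness). Origin on the table under the plate, about at its middle; x points along the block's lane from its open end (robot side) to the end stop, y to the left, z up. The lane's centre line is at y = -90 mm; the guard stands on the plate to the left of the lane.
- stop_face (a point): Middle of the end stop's near face at plate height (fixture x = +55, y = -90 mm, 25 mm above the table). The stop is a steel bar 32 mm high. Lane: two rails 12 mm high above the plate, inner faces 53 mm and outer faces 73 mm apart, from fixture x = -90 to +55 mm.
- pin_hole (a point): Brass-ringed hole of the 10 mm lock pin in the lane floor (fixture x = -15, y = -90 mm, 25 mm above the table). The pin is sunk at first; as the lever goes down it rises 12 mm above the plate, just behind the block that is home.
- block_center (a point): Centre (half-way up) of the loose aluminium valve block, 60 mm long (along the lane) x 50 wide x 45 high, about 0.4 kg, two brass plugs 6 mm high on top. It lies on the plate between the rails, 30 to 55 mm short of the stop, axes as the fixture's, and slides with a few newtons. Home: its centre is at fixture x = +25 mm, its near face at -5 mm.
- guard: Fixed guard hood: outer size 150 mm (fixture x) x 140 mm (y), grey sheet-steel top 4 mm thick whose upper face is 108 mm above the table, with one rectangular window, and clear side panels on all four sides down to the base plate. Its origin and axes are those of fixture; the hood spans x = -85 to +65 mm and y = 0 to 140 mm there.
- window_center (a point): Centre of the window opening, at the upper face of the guard's top (fixture x = -10, y = 70 mm, 108 mm above the table). The opening is 90 mm along the fixture's x and 80 mm along its y. Axes are those of the fixture.
- paddle_top (a point): Centre of the upper face of the lever's flat bare-aluminium pad, 40 mm (x) x 36 mm (y), which lies under the middle of the window. Raised it is about 13 mm below the guard's upper face, fully down about 35 mm below it, and moves level by less than 3 mm.
- paddle: The flat aluminium pad fixed on the end of the lock lever; its origin lies on the lever's pivot, 60 mm from the pad's centre towards the fixture's +x, 80 mm above the table.
- lever (a joint): Lock lever angle in rad: 0 fully raised, 0.36 fully down on its stop; it starts between 0 and 0.08. The pivot is on the far (+x) side; pressing the pad down increases it. It has no spring: it takes about 5 N at the pad to move it and it stays where it is left.
- bush_a: Loose stepped brass bush, 26 mm diameter, 36 mm high, standing on the base plate between lane and guard near the far end. Origin at its underside. Leave alone.
- bush_b: Loose stepped brass bush, 24 mm diameter, 30 mm high, standing on the base plate to the right of the lane. Origin at its underside. Leave alone.
- solenoid: Loose steel solenoid, 50 x 45 x 60 mm with a 24 mm round top to 90 mm height, standing on the table left of the fixture. Origin at its underside. Leave alone.
- spanner: Loose steel spanner lying on the table to the right of the fixture. Leave alone.
- screwdriver: Loose screwdriver lying on the table on the left. Leave alone.
- spray: Spray can with a red cap, 66 mm diameter, 180 mm high, standing on the right. Origin at its underside. Leave alone.
- tub: Open grey plastic tub, 80 mm diameter, 60 mm high, on the left. Origin at its underside. Leave alone.
Not all that is in view belongs to the job. Of the things that look like the part that bears block_center, the middle-sized one is meant.

How it is judged:
On the way, in this order (a step that is already met when the one before it is completed fails the run):
1. the block is home against the end stop (within 3 mm) and the lever is not pressed yet (x of block_center in the frame of fixture above 0.022 m and value of joint lever below 0.15 rad), for 0.2 s.
2. the fingers press the lever's pad down (x of block_center in the frame of fixture above 0.022 m and value of joint lever above 0.3 rad and contact force between the fingers and paddle above 0.3 N), for 0.05 s.
At the end, for the whole second after the job is handed in: The valve block is within 3 mm of the end stop, flat on the plate in its lane, and the lever is down past 0.31 rad of its 0.36 rad (x of block_center in the frame of fixture above 0.022 m and value of joint lever above 0.31 rad and angle between block_center's own z axis and vertical below 0.08 rad and z of block_center in the frame of fixture below 0.0505 m); the robot touches nothing.
It fails at once if the robot touches the guard (contact force between any of the fingers, the arm and guard above 0.3 N).
It fails at once if the block is lifted or tipped (z of block_center in the frame of fixture above 0.0535 m or angle between block_center's own z axis and vertical above 0.15 rad).
It fails at once if a bystander is moved by more than 20 mm (distance of any of bush_a, bush_b, solenoid, spanner, screwdriver, spray, tub from where it was at the start of the episode above 0.02 m).
It also fails if it takes over 45 s, if anything falls off the work surface, if the arm or the gripper's body presses on something with over 40 N, if the wrist force passes 120 N, or if a joint passes its speed limit or range.

ROBOT

A 6-joint arm with a two-finger parallel gripper is mounted at the origin on the work surface. World frame = base frame: x ahead of the robot, y to its left, z up, the work surface at z = 0. Lengths are in m, angles in rad, forces in N, time in s.
With the tool pointing down it reaches from about 0.325 to 0.75 m from the base axis. Payload 7.6 kg.
Tool frame: the origin (TCP) lies at the very end of the fingers, on their centre line; the grasp point (between the pads) lies 19 mm behind it; z points along the fingers, y is the direction in which the jaws open and shut (so a half turn about z gives the same grasp; the last joint's range is limited). The gripper opens to 85 mm and grips with 20 to 120 N. Pads are 22 mm wide; open, the fingers measure 114 mm over their backs; the gripper's body (76 mm by 85 mm) begins 54 mm behind the grasp point. The pads swing forward as they close: fully open they stand 13 mm farther back than shut.
Start: joints at [-1.306, 0.052, 1.401, -0, 1.689, -0.07], TCP at [0.173, -0.496, 0.231] pointing down, gripper open.
Joint ranges: [-2.9, 2.9], [-0.91, 2.17], [0.12, 2.37], [-1.06, 4.2], [0.26, 2.73], [-2.93, 2.93]. Speed limits (rad/s): [2.57, 2.57, 3.01, 3.14, 3.14, 3.14].

INTERFACE

Orientations are given as a 3x3 rotation matrix whose columns are the frame's x, y, z axes.
In Python, from station import env, eyes gives the robot as it stands.
- The arm moves only by the tool step_arm, never from a script. Its argument "increments" is a list of rows, each a list of 5 numbers: the shift along the tool's x, y, z in m, then the turn about the tool's z in degrees, then the closure, from -1 (fully open) to 1 (shut), so that 0 is half open. In form: [[x, y, z, turn, gripper], ...]. A call has 1 to 10 rows; each row shifts and turns the pose as measured when the row begins, along the tool's axes as they then stand; what a row does not reach is not made up. A row lasts 1/8 s, in which the tool goes at most 62.5 mm and 10.7 degrees, less where a joint would pass 70% of its speed; a pose out of reach is approached as far as the arm can. A call with a gripper value outside its range is refused whole. The fingers move at their own pace and stop on an object; the grip force is fixed at half the most. Time passes only in rows, so rows that do not move let the fingers close. It gives the time, the measured TCP pose, the force and the opening at its end, in the units of the state.
- env.get_obs(): the state, without advancing time (a new reading comes with each control period).
- eyes.read_camera(name): name is "side" or "top"; returns a dict with "color" (420x560x3 uint8, blue, green, red), "range_z" (420x560 float32, m along the optical axis (not along the pixel's ray), 0 where there is no reading), "vfov" (degrees; the focal length in pixels is half the picture's height over the tangent of half this angle, whatever the lens; pixels are square), "cx", "cy" (the principal point, pixels), "world_to_cam" (4x4, takes a point from world to camera coordinates). Camera axes: x right, y up, looking along -z (the intrinsics and any distortion apply to the point x, -y, -z); pixel columns grow to the right and rows downward; lengths in m; the calibration is good to about 2 mm. A picture is of the moment at which its call begins.
- env.job_done(): hands the job in, once; it reports no verdict.
The state is a dict: "t": time; "qpos": joint angles; "joint_vel": joint speeds; "joint_efforts": joint torques, N m; "tcp_pos": TCP position; "ee_rot": TCP orientation; "force": force on the tool from outside, world axes, zero at the start; "moment": the same for the moment, N m; "finger_gap": opening from 0.0 (shut) to 1.0 (fully open).
Only numpy, scipy, OpenCV 4.12 (cv2) and the standard library are available. Lean on these libraries where they do the work, as an engineer would, in place of code of your own. Each camera call takes 0.05 s, during which the arm holds its last target.

## Working session

There is one attempt and no reset: what is moved stays moved. The work goes in short steps, Python scripts to look and compute and a tool call to move; the robot and the scene stay as the last step left them, time stands still between calls to the robot, and variables do not carry over. Pictures are saved under pics/ and viewed, and the job is handed in when it is done.

Besides the shell and the picture viewer there is one more tool, called after "Emit:" as name(argument=value, ...), one argument or row to a line, values as JSON. step_arm: Moves the arm, as the interface text tells. Its arguments: {"type":"object","properties":{"increments":{"type":"array"}},"required":["increments"]}

```bash
mkdir -p pics; ls; python3 - <<'E'
from station import env, eyes
import cv2, numpy as np
o=env.get_obs(); print(o)
for n in ("side","top"):
    c=eyes.read_camera(n); print(n,c["vfov"],c["cx"],c["cy"],c["world_to_cam"],[k for k in c])
    for k in c:
        if k not in("color","range_z"): print(k,c[k])
    cv2.imwrite(f"pics/{n}0.png",c["color"]); np.savez(f"{n}0.npz",**c)
E
```

```text
pics
{'t': 0.0, 'qpos': array([-1.30628330e+00,  5.28274664e-02,  1.40175597e+00, -1.83963516e-05,
        1.68864076e+00, -7.02895797e-02]), 'joint_vel': array([-0.00085707,  0.0001758 , -0.00112411, -0.0002901 ,  0.00063139,
        0.00176493]), 'joint_efforts': array([ 1.14705406e-03, -3.81669617e+01, -3.60180867e+01,  4.35634206e-05,
        6.22420222e-03,  7.84958786e-06]), 'tcp_pos': array([ 0.17244342, -0.49552981,  0.23046154]), 'ee_rot': array([[ 9.44475917e-01,  3.28580349e-01, -4.44182897e-04],
       [ 3.28580635e-01, -9.44474617e-01,  1.57002213e-03],
       [ 9.63589490e-05, -1.62879799e-03, -9.99998669e-01]]), 'force': array([ 1.22263174,  0.10097047, -0.34509348]), 'moment': array([ 0.05688511,  0.0150602 , -0.00627439]), 'finger_gap': 1.0019894555522033}
side 54.274294616572405 281.05295567740296 208.04249220645227 [[-0.9746594  -0.22367117 -0.00320305  0.51519484]
 [ 0.16331954 -0.72131258  0.67307867 -0.14823963]
 [-0.1528587   0.65549933  0.73956396 -1.0365405 ]
 [ 0.          0.          0.          1.        ]] ['color', 'range_z', 'vfov', 'cx', 'cy', 'world_t
[... 202 characters left out ...]
7   0.65549933  0.73956396 -1.0365405 ]
 [ 0.          0.          0.          1.        ]]
top 56.176331996049726 281.26990514586976 205.06221290355307 [[-0.00451763 -0.99984554  0.01698506 -0.01359879]
 [ 0.99259095 -0.00242119  0.12147979 -0.52160164]
 [-0.12141991  0.01740802  0.99244857 -1.12396371]
 [ 0.          0.          0.          1.        ]] ['color', 'range_z', 'vfov', 'cx', 'cy', 'world_to_cam']
vfov 56.176331996049726
cx 281.26990514586976
cy 205.06221290355307
world_to_cam [[-0.00451763 -0.99984554  0.01698506 -0.01359879]
 [ 0.99259095 -0.00242119  0.12147979 -0.52160164]
 [-0.12141991  0.01740802  0.99244857 -1.12396371]
 [ 0.          0.          0.          1.        ]]
```

View pics/top0.png

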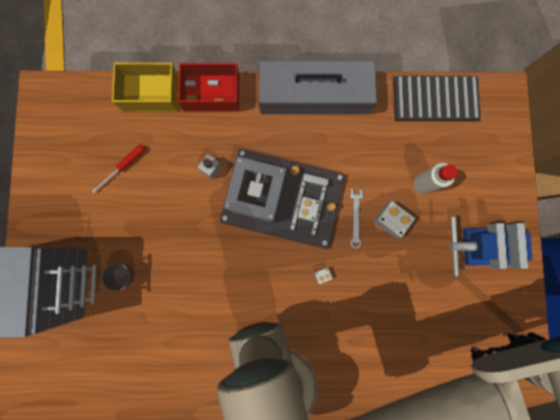

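View pics/side0.png

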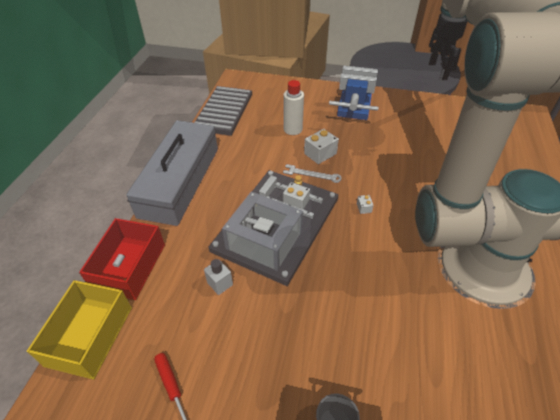

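Candidates for the valve block in the top view: the small one at (323,275), the large one at (396,219) and the middle-sized one in the lane at (309,208). I choose the one in the lane and check it in a crop.

```bash
python3 - <<'E'
import cv2, numpy as np
c=np.load("top0.npz")
im=c["color"][140:260,210:360]; cv2.imwrite("pics/top0c.png",cv2.resize(im,None,fx=5,fy=5,interpolation=cv2.INTER_CUBIC))
c=np.load("side0.npz")
im=c["color"][165:285,200:350]; cv2.imwrite("pics/side0c.png",cv2.resize(im,None,fx=5,fy=5,interpolation=cv2.INTER_CUBIC))
E
```

```text
(no output)
```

View pics/top0c.png

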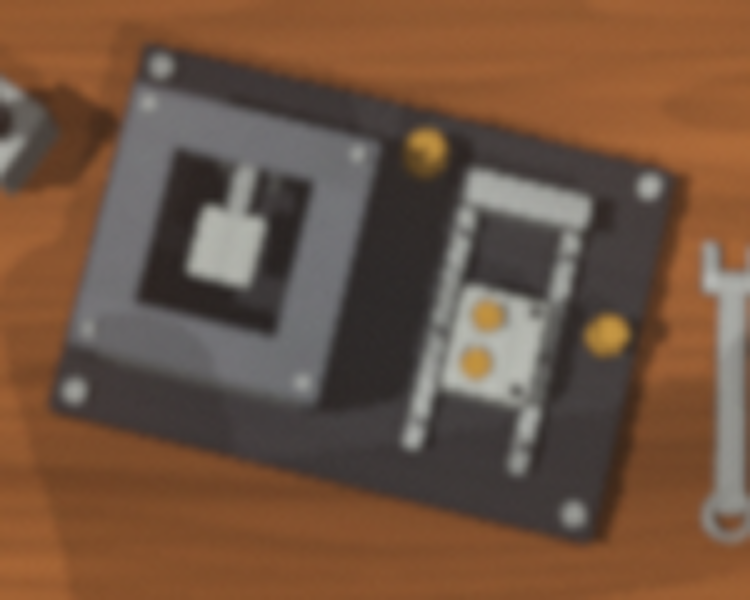

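View pics/side0c.png

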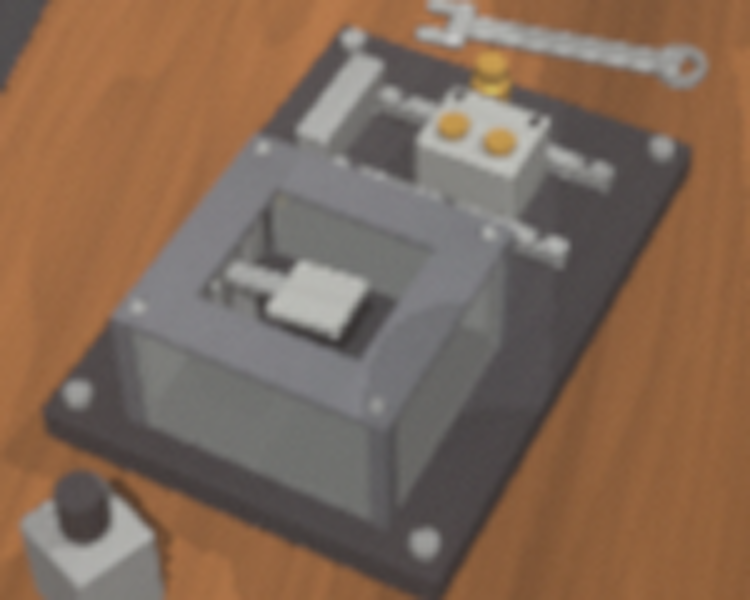

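```bash
cat > h.py <<'E'
import numpy as np, cv2
from scipy.optimize import least_squares
def proj(c,P):
    P=np.atleast_2d(P); W=c["world_to_cam"]; q=P@W[:3,:3].T+W[:3,3]
    f=210/np.tan(np.radians(float(c["vfov"]))/2)
    return np.c_[c["cx"]+f*q[:,0]/-q[:,2], c["cy"]+f*(-q[:,1])/-q[:,2]]
def unproj(c,u,v,z):
    W=c["world_to_cam"]; f=210/np.tan(np.radians(float(c["vfov"]))/2)
    d=W[:3,:3].T@np.array([(u-c["cx"])/f,-(v-c["cy"])/f,-1]); o=-W[:3,:3].T@W[:3,3]
    return o+d*(z-o[2])/d[2]
def f2w(p,F):
    x,y,a=p; F=np.atleast_2d(F)
    return np.c_[x+np.cos(a)*F[:,0]-np.sin(a)*F[:,1], y+np.sin(a)*F[:,0]+np.cos(a)*F[:,1],F[:,2]]
def crop(u,off,s=5): return (np.array(u,float)+.5)/s-.5+np.array(off)
E
cat > fit.py <<'E'
from h import *
T=np.load("top0.npz");S=np.load("side0.npz")
plate=[(115,165,25),(115,-165,25),(-115,-165,25),(-115,165,25)]
win=[(35,110,108),(35,30,108),(-55,30,108),(-55,110,108)]
gu=[(65,140,108),(65,0,108),(-85,0,108),(-85,140,108)]
F=np.array(plate+win+gu)/1000
tu=crop([(150,45),(685,178),(600,542),(52,408),(175,150),(313,182),(275,335),(137,303),(138,88),(381,145),(318,407),(72,343)],(210,140))
su=crop([(47,410),(345,28),(690,150),(437,600),(205,298),(280,193),(435,248),(362,358),(115,318),(258,142),(505,240),(390,420)],(200,165))
r=lambda p,w:np.concatenate([(proj(T,f2w(p,F))-tu).ravel()*w[0],(proj(S,f2w(p,F))-su).ravel()*w[1]])
for w in((1,0),(0,1),(1,1)):
    s=least_squares(r,[.55,0,-.24],args=(w,),loss="soft_l1"); print(w,s.x)
    R=r(s.x,(1,1)).reshape(2,-1,2)
    if w==(1,1): print(R.round(1)); np.save("fix.npy",s.x)
p=s.x
def w2f(P): c,s_=np.cos(p[2]),np.sin(p[2]); d=P[:2]-p[:2]; return np.r_[c*d[0]+s_*d[1],-s_*d[0]+c*d[1],P[2]]
print("block top corners",[w2f(unproj(T,*crop(u,(210,140)),.07)).round(4) for u in[(465,283),(548,303),(525,405),(443,385)]])
print("plugs",[w2f(unproj(T,*crop(u,(210,140)),.076)).round(4) for u in[(489,317),(477,362)]],[w2f(unproj(S,*crop(u,(200,165)),.076)).round(4) for u in[(454,124),(501,140)]])
print("bush",[w2f(unproj(T,*crop(u,(210,140)),z)).round(4) for u,z in[((428,148),.061),((606,335),.055)]])
print("pad",[w2f(unproj(T,*crop(u,(210,140)),.095)).round(4) for u in[(200,203),(268,217),(250,290),(187,273)]])
E
python3 fit.py
```

```text
(1, 0) [ 0.54987786 -0.01354789 -0.25128407]
(0, 1) [ 0.54942563 -0.01150332 -0.25497234]
(1, 1) [ 0.54974033 -0.01269651 -0.25310218]
[[[-3.1 -2.9]
  [-3.5 -2.6]
  [-4.3 -0.5]
  [-3.9 -1.5]
  [ 0.7  0.1]
  [ 1.1  0.8]
  [ 0.5  1.5]
  [-0.1  0.7]
  [ 0.4 -0.4]
  [ 0.7  0.5]
  [-0.2  0.4]
  [-0.6  0.5]]

 [[-4.6  1.3]
  [-2.   0. ]
  [-0.6  0.5]
  [-2.5 -1. ]
  [-0.7 -0.9]
  [ 0.7 -1.3]
  [ 1.3 -0.1]
  [ 0.6  0.5]
  [ 0.1 -0.8]
  [ 0.8 -2.4]
  [ 3.4 -2.4]
  [ 0.3  2. ]]]
block top corners [array([ 0.0085, -0.0629,  0.07  ]), array([ 0.009 , -0.1115,  0.07  ]), array([-0.0508, -0.1125,  0.07  ]), array([-0.0513, -0.0648,  0.07  ])]
plugs [array([-0.008 , -0.0805,  0.076 ]), array([-0.0345, -0.08  ,  0.076 ])] [array([-0.0082, -0.0787,  0.076 ]), array([-0.0362, -0.0794,  0.076 ])]
bush [array([ 0.0813, -0.0234,  0.061 ]), array([ 0.0017, -0.1495,  0.055 ])]
pad [array([0.0115, 0.0924, 0.095 ]), array([0.0133, 0.0536, 0.095 ]), array([-0.029,  0.053,  0.095]), array([-0.0285,  0.0893,  0.095 ])]
```

```bash
sed -i 's/^r=lambda/F=F[4:];tu=tu[4:];su=su[4:]\nr=lambda/' fit.py; python3 fit.py; python3 - <<'E'
from h import *
p=np.load("fix.npy");
for n,off in(("top",(210,140)),("side",(200,165))):
    c=np.load(n+"0.npz"); im=cv2.resize(c["color"][off[1]:off[1]+120,off[0]:off[0]+150],None,fx=5,fy=5,interpolation=cv2.INTER_CUBIC)
    def poly(F,col):
        q=(proj(c,f2w(p,np.array(F)/1000))-off+.5)*5-.5
        cv2.polylines(im,[np.round(q).astype(int)],True,col,1,cv2.LINE_AA)
    rect=lambda x0,x1,y0,y1,z:[(x0,y0,z),(x1,y0,z),(x1,y1,z),(x0,y1,z)]
    poly(rect(-55,35,30,110,108),(0,255,0)); poly(rect(-85,65,0,140,108),(0,255,0))
    poly(rect(-90,55,-126.5,-116.5,37),(255,0,255));poly(rect(-90,55,-63.5,-53.5,37),(255,0,255))
    poly([(55,-126,57),(55,-54,57)],(0,0,255)); poly(rect(-30,10,52,88,95),(255,255,0))
    poly(rect(-51,9,-115,-65,70),(0,255,255))
    cv2.imwrite(f"pics/{n}_ov.png",im)
E
```

```text
(1, 0) [ 0.55198499 -0.01189074 -0.24108166]
(0, 1) [ 0.55176627 -0.01081038 -0.24102495]
(1, 1) [ 0.55197658 -0.01155747 -0.24047093]
[[[ 0.  -0.3]
  [ 0.5  0.1]
  [ 0.3  0.9]
  [-0.4  0.4]
  [-0.4 -0.7]
  [-0.  -0.3]
  [-0.2 -0.3]
  [-0.8  0.4]]

 [[-1.3 -0.4]
  [-0.2 -0.9]
  [ 0.6 -0.1]
  [ 0.2  0.7]
  [-0.5 -0.1]
  [-0.3 -2. ]
  [ 2.6 -2.5]
  [ 0.2  2.1]]]
block top corners [array([ 0.0058, -0.0646,  0.07  ]), array([ 0.0057, -0.1132,  0.07  ]), array([-0.0541, -0.1135,  0.07  ]), array([-0.054 , -0.0657,  0.07  ])]
plugs [array([-0.0109, -0.082 ,  0.076 ]), array([-0.0374, -0.0812,  0.076 ])] [array([-0.0111, -0.0802,  0.076 ]), array([-0.0391, -0.0806,  0.076 ])]
bush [array([ 0.0791, -0.0261,  0.061 ]), array([-0.0021, -0.1511,  0.055 ])]
pad [array([0.0108, 0.0906, 0.095 ]), array([0.0121, 0.0518, 0.095 ]), array([-0.0303,  0.0517,  0.095 ]), array([-0.0293,  0.088 ,  0.095 ])]
```

View pics/top_ov.png

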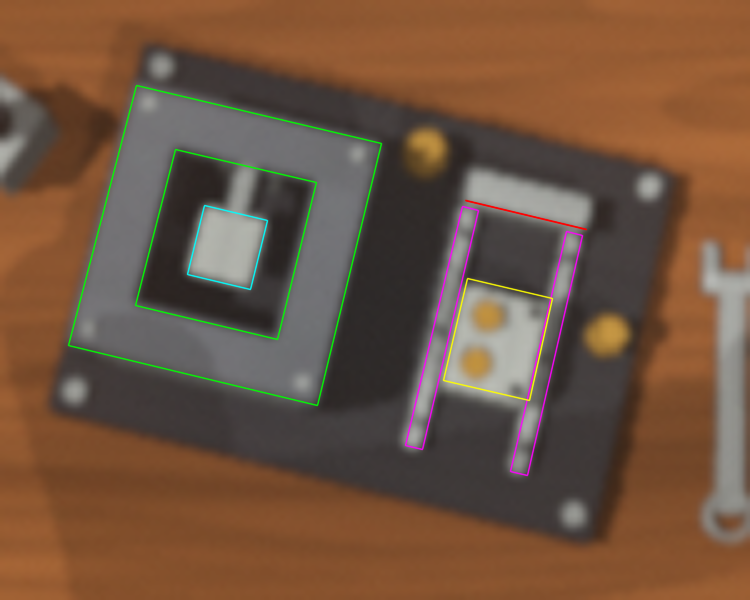

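View pics/side_ov.png

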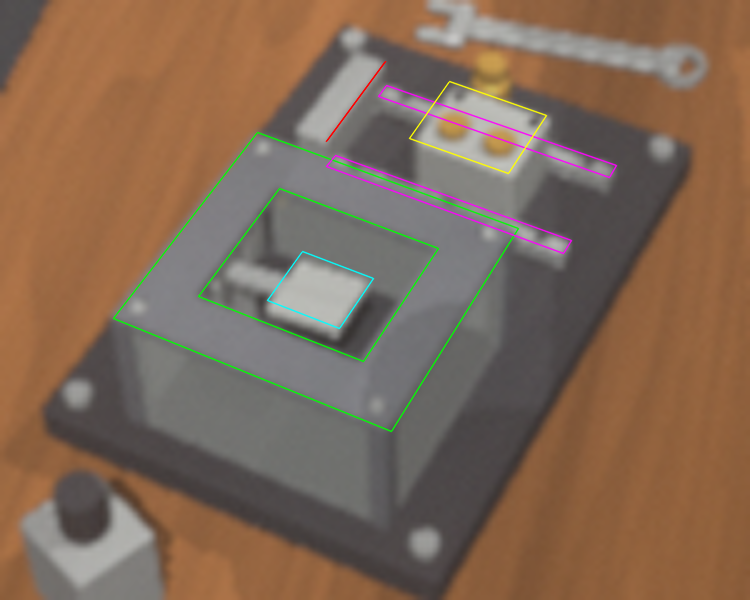

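The overlay fits well in both views (within about 1 px). In the top crop the middle-sized block lies between the rails, with its plugs at (489,317) and (477,362). Its centre is near fixture x = -24 mm. The pad is under the window's middle. First I shut the fingers and turn the tool x along the lane.

Emit:
step_arm(
  increments=[
    [0,0,0,8.2,1],
    [0,0,0,8.2,1],
    [0,0,0,8.2,1],
    [0,0,0,8.2,1],
    [0,0,0,0,1],
  ],
)

```text
t: 0.72
tcp_pos: [0.1722, -0.4946, 0.228]
ee_rot: [[0.968, -0.252, -0.002], [-0.251, -0.968, 0.006], [-0.003, -0.006, -1.0]]
force: [0.3, 0.5, 0.3]
finger_gap: -0.0
```

```bash
cat > go.py <<'E'
from h import *
from station import env
import sys
p=np.load("fix.npy"); o=env.get_obs(); R=o["ee_rot"]
tw=f2w(p,[[float(a)/1000 for a in sys.argv[1:4]]])[0]
d=tw-o["tcp_pos"]; c,s=np.cos(p[2]),np.sin(p[2]); q=o["tcp_pos"][:2]-p[:2]
yaw=np.arctan2(R[1,0],R[0,0])
print("t",o["t"],"gap",round(o["finger_gap"],3),"F",o["force"].round(1),"tcp_fix mm",(np.r_[c*q[0]+s*q[1],-s*q[0]+c*q[1],o["tcp_pos"][2]]*1000).round(1),"tiltz",R[:,2].round(4))
print("tool shift mm",(R.T@d*1000).round(1),"turn deg",np.degrees(yaw-p[2]).round(2), "q",o["qpos"].round(2))
E
python3 go.py -90 -90 200
```

```text
t 0.725 gap -0.0 F [0.3 0.5 0.3] tcp_fix mm [-253.8 -559.6  228. ] tiltz [-0.0017  0.0062 -1.    ]
tool shift mm [ 157.4 -471.7   30.1] turn deg -0.79 q [-1.31  0.05  1.4   0.    1.69  0.52]
```

Emit:
step_arm(
  increments=[
    [0.018,-0.053,0,-0.8,1],
    [0.018,-0.053,0,0,1],
    [0.018,-0.053,0,0,1],
    [0.018,-0.053,0,0,1],
    [0.018,-0.053,0,0,1],
    [0.018,-0.053,0,0,1],
    [0.018,-0.053,0,0,1],
    [0.018,-0.053,0,0,1],
    [0.015,-0.045,0,0,1],
    [0,0,0,0,1],
  ],
)

```text
t: 1.98
tcp_pos: [0.4395, -0.06, 0.2285]
ee_rot: [[0.979, -0.205, -0.002], [-0.205, -0.979, 0.009], [-0.004, -0.008, -1.0]]
force: [0.2, -0.9, 0.3]
finger_gap: -0.001
```

```bash
python3 go.py -90 -90 120
```

```text
t 1.975 gap -0.001 F [ 0.2 -0.9  0.3] tcp_fix mm [-97.7 -73.8 228.5] tiltz [-0.0017  0.0089 -1.    ]
tool shift mm [  7.5  17.4 108.3] turn deg 1.94 q [-0.22 -0.18  1.63  0.01  1.7   1.55]
```

Emit:
step_arm(
  increments=[
    [0.008,0.017,0.03,1.9,1],
    [0,0,0.04,0,1],
    [0,0,0.03,0,1],
    [0,0,0.005,0,1],
    [0,0,0,0,1],
  ],
)

```text
t: 2.6
tcp_pos: [0.4432, -0.0805, 0.1219]
ee_rot: [[0.973, -0.229, -0.0], [-0.229, -0.973, 0.007], [-0.002, -0.007, -1.0]]
force: [-0.5, 0.3, 0.5]
finger_gap: -0.002
```

```bash
python3 go.py -90 -90 45; cat > snap.py <<'E'
from h import *
from station import eyes
import sys
n,tag,u0,v0,w,h=sys.argv[1],sys.argv[2],*map(int,sys.argv[3:7])
c=eyes.read_camera(n); np.savez(tag+".npz",**c)
s=min(800//w,600//h)
cv2.imwrite(f"pics/{tag}.png",cv2.resize(c["color"][v0:v0+h,u0:u0+w],None,fx=s,fy=s,interpolation=cv2.INTER_CUBIC)); print("scale",s)
E
python3 snap.py side s1 200 130 200 150;python3 snap.py top t1 210 140 150 120
```

```text
t 2.6 gap -0.002 F [-0.5  0.3  0.5] tcp_fix mm [-89.2 -92.8 121.9] tiltz [-1.e-04  7.e-03 -1.e+00]
tool shift mm [-0.7 -2.3 76.9] turn deg 0.53 q [-0.27 -0.1   1.77  0.01  1.47  1.54]
scale 4
scale 5
```

View pics/s1.png

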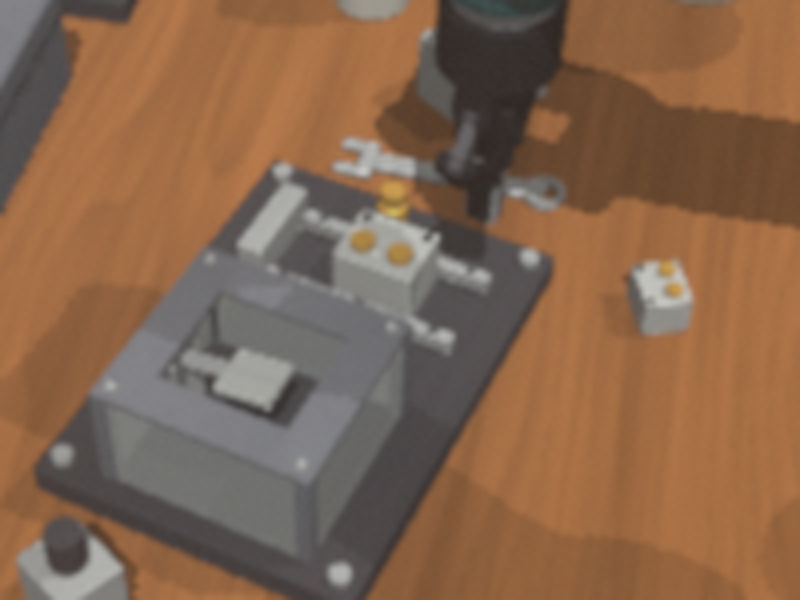

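View pics/t1.png

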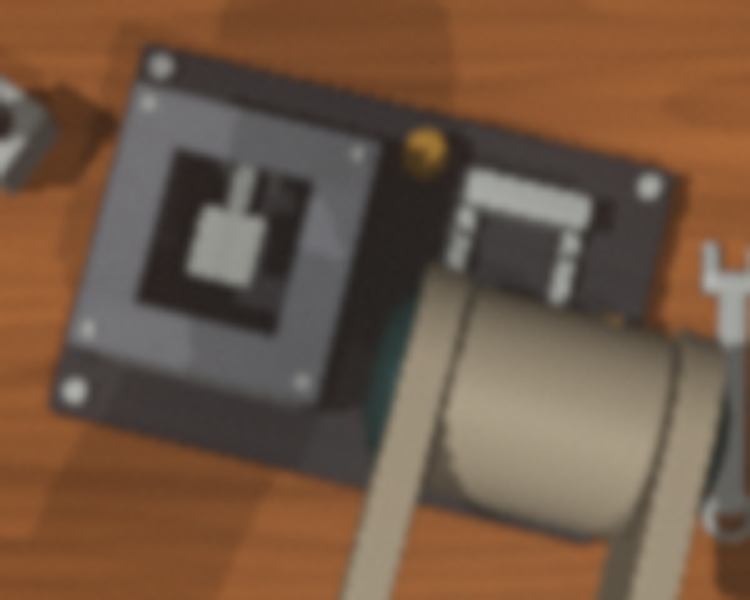

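The side view shows the shut fingertips at crop (482,218), behind the block and above the lane mouth. I check that against the projected TCP.

```bash
python3 -c "
from h import *
c=np.load('s1.npz'); print((proj(c,[[.4432,-.0805,.1219]])-[200,130]+.5)*4)"
```

```text
[[481.11483504 215.46309566]]
```

Emit:
step_arm(
  increments=[
    [0,-0.002,0.03,0.5,1],
    [0,0,0.03,0,1],
    [0,0,0.014,0,1],
    [0,0,0.003,0,1],
    [0,0,0,0,1],
  ],
)

```text
t: 3.32
tcp_pos: [0.4489, -0.0793, 0.0506]
ee_rot: [[0.971, -0.237, 0.013], [-0.237, -0.972, 0.003], [0.012, -0.006, -1.0]]
force: [0.5, 0.1, -0.2]
finger_gap: 0.001
```

```bash
python3 go.py -16 -90 45
```

```text
t 3.325 gap 0.001 F [ 0.5  0.1 -0.2] tcp_fix mm [-84.  -90.4  50.6] tiltz [ 0.0134  0.0034 -0.9999]
tool shift mm [67.9 -0.2  6.4] turn deg 0.08 q [-0.26 -0.01  1.83  0.01  1.3   1.55]
```

Emit:
step_arm(
  increments=[
    [0.01,0,0.003,0,1],
    [0.008,0,0.001,0,1],
    [0.008,0,0,0,1],
    [0.008,0,0,0,1],
    [0.008,0,0,0,1],
  ],
)

```text
t: 3.95
tcp_pos: [0.4929, -0.09, 0.0486]
ee_rot: [[0.972, -0.237, 0.014], [-0.237, -0.972, 0.003], [0.013, -0.006, -1.0]]
force: [-2.6, 0.5, 0.2]
finger_gap: -0.001
```

```bash
python3 go.py -16 -90 46
```

```text
t 3.95 gap -0.001 F [-2.6  0.5  0.2] tcp_fix mm [-38.7 -90.3  48.6] tiltz [ 0.0143  0.0031 -0.9999]
tool shift mm [22.7 -0.3  2.9] turn deg 0.09 q [-0.26  0.12  1.7   0.01  1.3   1.55]
```

Contact is made at about 2.6 N. I go on in small rows.

Emit:
step_arm(
  increments=[
    [0.006,0,0,0,1],
    [0.005,0,0,0,1],
    [0.004,0,0,0,1],
    [0.002,0,0,0,1],
  ],
)

```text
t: 4.45
tcp_pos: [0.5105, -0.0943, 0.0486]
ee_rot: [[0.972, -0.236, 0.013], [-0.237, -0.972, 0.003], [0.012, -0.006, -1.0]]
force: [-2.5, 0.7, 0.8]
finger_gap: 0.001
```

```bash
python3 go.py -16 -90 46
```

```text
t 4.45 gap 0.001 F [-2.5  0.7  0.8] tcp_fix mm [-20.5 -90.3  48.6] tiltz [ 0.0132  0.0034 -0.9999]
tool shift mm [ 4.5 -0.2  2.7] turn deg 0.1 q [-0.26  0.17  1.65  0.01  1.31  1.55]
```

Emit:
step_arm(
  increments=[
    [0.002,0,0,0,1],
    [0.002,0,0,0,1],
  ],
)

```text
t: 4.7
tcp_pos: [0.5145, -0.0953, 0.0486]
ee_rot: [[0.972, -0.236, 0.013], [-0.237, -0.972, 0.003], [0.012, -0.006, -1.0]]
force: [-1.8, 0.1, 0.0]
finger_gap: -0.003
```

Emit:
step_arm(
  increments=[
    [0.0015,0,0,0,1],
  ],
)

```text
t: 4.82
tcp_pos: [0.516, -0.0957, 0.0486]
ee_rot: [[0.972, -0.236, 0.013], [-0.237, -0.972, 0.003], [0.012, -0.006, -1.0]]
force: [-4.3, 2.3, 0.9]
finger_gap: -0.001
```

Emit:
step_arm(
  increments=[
    [0.0015,0,0,0,1],
  ],
)

```text
t: 4.95
tcp_pos: [0.5161, -0.0956, 0.0486]
ee_rot: [[0.972, -0.236, 0.009], [-0.236, -0.972, 0.005], [0.007, -0.007, -1.0]]
force: [-16.1, 4.4, 10.0]
finger_gap: -0.003
```

The force jumped to 16 N and the motion stopped, with the TCP at fixture x of about -15, as expected for home. Now I back off and lift.

Emit:
step_arm(
  increments=[
    [-0.005,0,0,0,1],
    [-0.015,0,0,0,1],
    [-0.02,0,0,0,1],
    [0,0,-0.03,0,1],
    [0,0,-0.05,0,1],
    [0,0,-0.05,0,1],
    [-0.05,0,-0.02,0,1],
    [-0.05,0,0,0,1],
    [0,0,0,0,1],
  ],
)

```text
t: 6.08
tcp_pos: [0.3773, -0.063, 0.2037]
ee_rot: [[0.971, -0.237, 0.024], [-0.237, -0.972, 0.0], [0.023, -0.006, -1.0]]
force: [0.1, 0.2, 0.8]
finger_gap: -0.001
```

```bash
python3 go.py -10 70 180;python3 snap.py side s2 200 130 200 150;python3 snap.py top t2 210 140 150 120
```

```text
t 6.075 gap -0.001 F [0.1 0.2 0.8] tcp_fix mm [-157.4  -91.6  203.7] tiltz [ 2.400e-02  5.000e-04 -9.997e-01]
tool shift mm [ 147.  -161.2   28.1] turn deg 0.08 q [-0.27 -0.38  1.84  0.01  1.66  1.54]
scale 4
scale 5
```

View pics/s2.png

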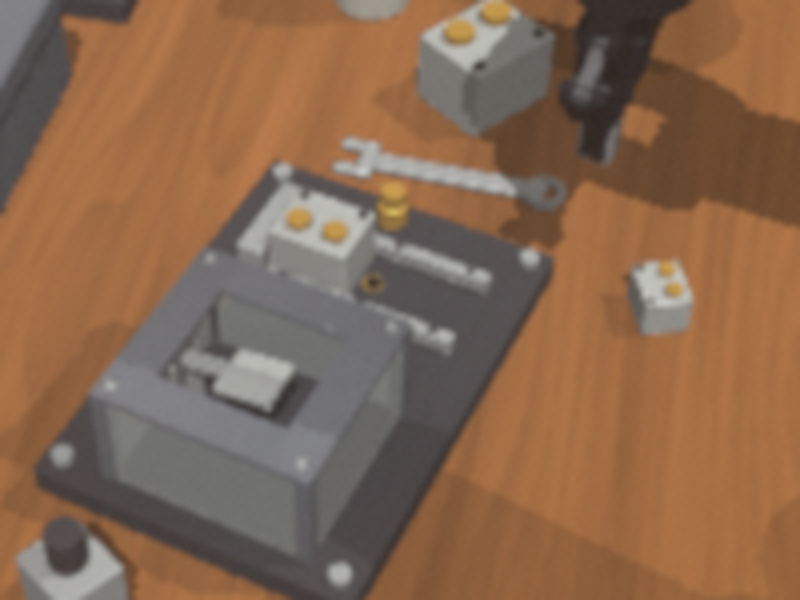

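View pics/t2.png

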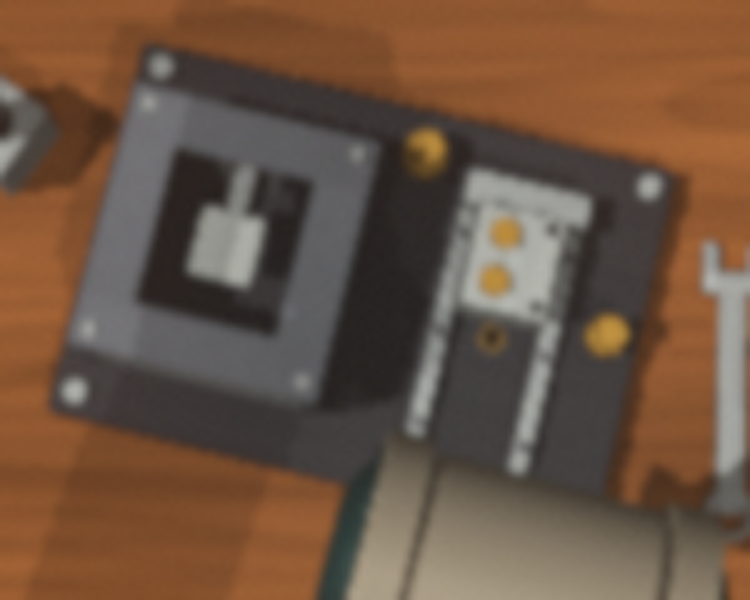

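The block sits against the stop: plugs now at crop (507,232) and (495,279), with the pin hole free behind it at (491,338). I compute its x and move above the window.

```bash
cat >> fit.py <<'E'
print("now plugs",[w2f(unproj(T,*crop(u,(210,140)),.076)).round(4) for u in[(507,232),(495,279)]],"hole",w2f(unproj(T,*crop((491,338),(210,140)),.025)).round(4))
E
python3 fit.py|tail -1
```

```text
now plugs [array([ 0.039, -0.081,  0.076]), array([ 0.0111, -0.0804,  0.076 ])] hole [-0.0155 -0.0886  0.025 ]
```

Emit:
step_arm(
  increments=[
    [0.025,-0.027,0,0,1],
    [0.025,-0.027,0,0,1],
    [0.025,-0.027,0,0,1],
    [0.025,-0.027,0,0,1],
    [0.025,-0.027,0,0,1],
    [0.022,-0.025,0,0,1],
    [0,0,0,0,1],
    [0,0,0,0,1],
  ],
)

```text
t: 7.18
tcp_pos: [0.5739, 0.0597, 0.2022]
ee_rot: [[0.971, -0.239, 0.022], [-0.239, -0.971, -0.001], [0.021, -0.004, -1.0]]
force: [0.3, -0.9, -0.1]
finger_gap: -0.003
```

```bash
python3 go.py -10 70 140
```

```text
t 7.175 gap -0.003 F [ 0.3 -0.9 -0.1] tcp_fix mm [  4.4  74.4 202.2] tiltz [ 2.180e-02 -9.000e-04 -9.998e-01]
tool shift mm [-15.7   4.7  61.9] turn deg -0.07 q [ 0.04  0.19  1.31 -0.    1.62  1.85]
```

Emit:
step_arm(
  increments=[
    [-0.015,0.004,0.02,0,1],
    [0,0,0.025,0,1],
    [0,0,0.012,0,1],
    [0,0,0,0,1],
  ],
)

```text
t: 7.68
tcp_pos: [0.5593, 0.0572, 0.144]
ee_rot: [[0.97, -0.242, 0.024], [-0.242, -0.97, -0.001], [0.023, -0.004, -1.0]]
force: [0.5, -0.2, 0.5]
finger_gap: 0.003
```

```bash
python3 go.py -12 70 110;python3 snap.py side s3 200 130 200 150
```

```text
t 7.675 gap 0.003 F [ 0.5 -0.2  0.5] tcp_fix mm [ -9.3  68.5 144. ] tiltz [ 0.0237 -0.0013 -0.9997]
tool shift mm [-3.5 -1.3 33.9] turn deg -0.22 q [ 0.04  0.18  1.44 -0.    1.5   1.85]
scale 4
```

View pics/s3.png

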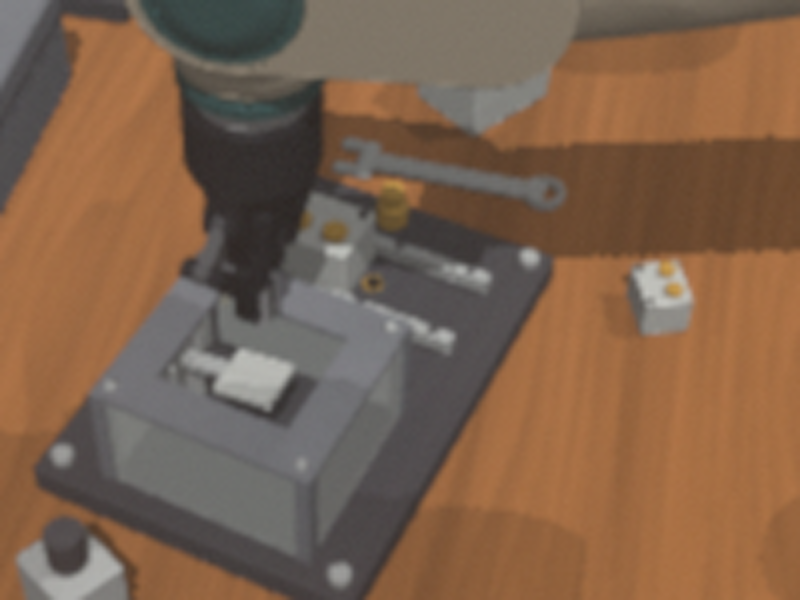

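The tips hang over the window's middle. I measure the hand's profile behind the tip from the depth image before entering.

```bash
python3 - <<'E'
from h import *
from station import env
o=env.get_obs(); R=o["ee_rot"]; t=o["tcp_pos"]
for n in("s3","s2"):
    c=np.load(n+".npz"); z=c["range_z"]; f=210/np.tan(np.radians(float(c["vfov"]))/2)
    if n=="s2": t=np.array([.3773,-.063,.2037]); R=np.array([[0.971,-0.237,0.024],[-0.237,-0.972,0.0],[0.023,-0.006,-1.0]])
    v,u=np.mgrid[:420,:560]; Q=np.stack([(u-c["cx"])/f*z,-(v-c["cy"])/f*z,-z],-1).reshape(-1,3)[z.ravel()>0]
    W=c["world_to_cam"]; P=(Q-W[:3,3])@W[:3,:3]; L=(P-t)@R*1000
    print(n)
    for b in range(0,90,8):
        m=(-L[:,2]>b)&(-L[:,2]<=b+8)&(np.abs(L[:,0])<75)&(np.abs(L[:,1])<75)
        if m.sum()>2: print("behind",b,m.sum(),"x",np.percentile(L[m,0],[0,5,95,100]).round(),"y",np.percentile(L[m,1],[0,5,95,100]).round())
E
```

```text
s3
behind 0 12 x [-13. -13.   1.   4.] y [-12. -12.   5.   8.]
behind 8 25 x [-14. -14.   3.   4.] y [-13. -13.   7.   8.]
behind 16 23 x [-14. -14.   3.   4.] y [-14. -14.   6.   7.]
behind 24 16 x [-14. -13.  -8.  -8.] y [-14. -13.   6.   7.]
behind 32 9 x [-14. -14. -10. -10.] y [-11. -11.  10.  12.]
behind 40 25 x [-16. -15.  -3.   5.] y [-28. -23.  23.  25.]
behind 48 50 x [-16. -15.   4.   6.] y [-38. -31.  32.  36.]
behind 56 37 x [-19. -17.   5.   7.] y [-42. -36.  39.  44.]
behind 64 55 x [-19. -19.  -4.   7.] y [-46. -41.  42.  52.]
behind 72 35 x [-19. -19. -11. -10.] y [-57. -50.  48.  54.]
behind 80 67 x [-19. -19.   7.  10.] y [-60. -59.  10.  15.]
behind 88 93 x [-22. -21.   8.  10.] y [-61. -60.  10.  20.]
s2
behind 0 17 x [-13. -13.   8.   9.] y [-12. -11.  -1.   3.]
behind 8 24 x [-13. -13.   7.   8.] y [-14. -14.   0.  11.]
behind 16 27 x [-13. -13.   8.   9.] y [-14. -14.   1.   7.]
behind 24 20 x [-13. -13.   5.   5.] y [-14. -13.   2.   8.]
behind 32 3 x [-15. -15. -12. -12.] y [-6. -5. 10. 10.]
behind 40 18 x [-15. -15.   6.   7.] y [-32. -31.  26.  28.]
behind 48 19 x [-15. -15.   7.   9.] y [-37. -36.  -8.  -6.]
behind 56 22 x [-18. -17.   5.   8.] y [-44. -43.  -3.  44.]
behind 64 47 x [-19. -19.  13.  14.] y [-50. -48.   6.  14.]
behind 72 35 x [-19. -19.  12.  14.] y [-56. -55.   9.  15.]
behind 80 56 x [-20. -19.  10.  14.] y [-61. -61.  -9.  13.]
behind 88 95 x [-21. -20.  12.  17.] y [-62. -60.   7.  10.]
```

The hand is slim (±14 mm) up to 36 mm behind the tip. The knuckles are ±30 mm at about 45 mm behind, and the window is ±40 mm, so full depth (about 35 mm) clears. I enter slightly on the -x side of the pad's centre.

Emit:
step_arm(
  increments=[
    [-0.006,-0.0015,0.012,0,1],
    [0,0,0.012,0,1],
    [0,0,0.008,0,1],
    [0,0,0,0,1],
  ],
)

```text
t: 8.22
tcp_pos: [0.5553, 0.0603, 0.112]
ee_rot: [[0.97, -0.242, 0.027], [-0.242, -0.97, -0.001], [0.027, -0.006, -1.0]]
force: [0.4, -0.1, -0.4]
finger_gap: -0.001
```

```bash
python3 go.py -16 70 76
```

```text
t 8.225 gap -0.001 F [ 0.4 -0.1 -0.4] tcp_fix mm [-13.9  70.6 112. ] tiltz [ 0.0274 -0.0011 -0.9996]
tool shift mm [-3.1  0.8 35.9] turn deg -0.22 q [ 0.04  0.19  1.49 -0.    1.43  1.86]
```

Emit:
step_arm(
  increments=[
    [-0.002,0.0005,0.006,0,1],
    [-0.001,0,0.005,0,1],
    [0,0,0.005,0,1],
    [0,0,0.004,0,1],
    [0,0,0.003,0,1],
  ],
)

```text
t: 8.85
tcp_pos: [0.5533, 0.0606, 0.0889]
ee_rot: [[0.97, -0.242, 0.029], [-0.242, -0.97, -0.001], [0.028, -0.006, -1.0]]
force: [-3.2, 0.9, 4.2]
finger_gap: 0.003
```

```bash
python3 go.py -16 70 76;python3 snap.py side s4 200 130 200 150
```

```text
t 8.85 gap 0.003 F [-3.2  0.9  4.2] tcp_fix mm [-15.9  70.4  88.9] tiltz [ 2.880e-02 -9.000e-04 -9.996e-01]
tool shift mm [-0.4  0.5 12.9] turn deg -0.22 q [ 0.04  0.21  1.52 -0.    1.39  1.86]
scale 4
```

View pics/s4.png

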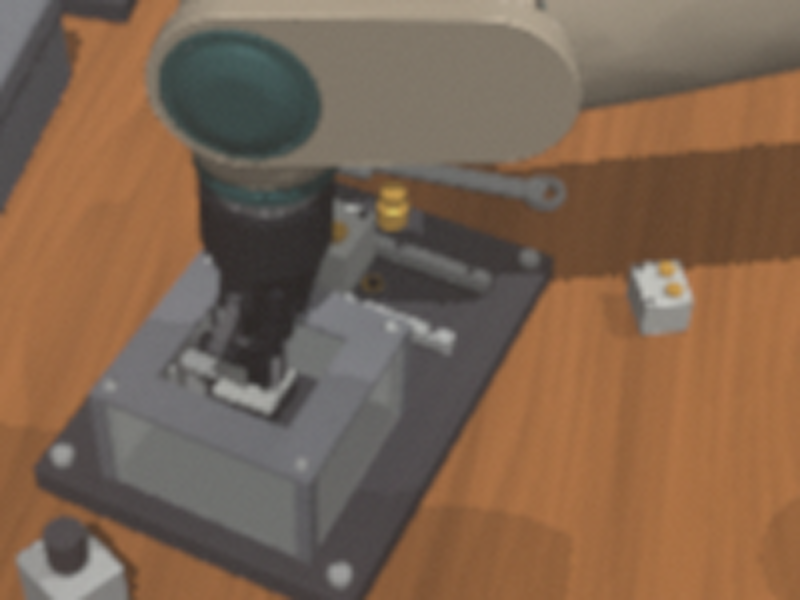

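The tips are on the pad at (260,380), with about 4 N of contact force. I press on.

Emit:
step_arm(
  increments=[
    [0,0,0.003,0,1],
    [0,0,0.003,0,1],
    [0,0,0.002,0,1],
  ],
)

```text
t: 9.28
tcp_pos: [0.5534, 0.0607, 0.0808]
ee_rot: [[0.97, -0.242, 0.029], [-0.242, -0.97, -0.001], [0.028, -0.006, -1.0]]
force: [-3.5, 0.2, 4.0]
finger_gap: -0.002
```

Emit:
step_arm(
  increments=[
    [0,0,0.002,0,1],
    [0,0,0.002,0,1],
  ],
)

```text
t: 9.52
tcp_pos: [0.5535, 0.0607, 0.0766]
ee_rot: [[0.97, -0.242, 0.029], [-0.242, -0.97, -0.001], [0.028, -0.006, -1.0]]
force: [-3.2, 0.6, 5.3]
finger_gap: 0.0
```

Emit:
step_arm(
  increments=[
    [0,0,0.0015,0,1],
  ],
)

```text
t: 9.65
tcp_pos: [0.5536, 0.0607, 0.075]
ee_rot: [[0.97, -0.242, 0.029], [-0.242, -0.97, -0.001], [0.028, -0.006, -1.0]]
force: [-3.8, -0.8, 4.8]
finger_gap: 0.002
```

```bash
python3 go.py -16 70 76
```

```text
t 9.65 gap 0.002 F [-3.8 -0.8  4.8] tcp_fix mm [-15.6  70.5  75. ] tiltz [ 2.880e-02 -9.000e-04 -9.996e-01]
tool shift mm [-0.3  0.5 -1. ] turn deg -0.21 q [ 0.04  0.23  1.53 -0.    1.36  1.86]
```

Emit:
step_arm(
  increments=[
    [0,0,0.0015,0,1],
  ],
)

```text
t: 9.78
tcp_pos: [0.5537, 0.0606, 0.0734]
ee_rot: [[0.97, -0.242, 0.029], [-0.242, -0.97, -0.001], [0.028, -0.006, -1.0]]
force: [-3.0, 0.1, 4.4]
finger_gap: -0.001
```

Emit:
step_arm(
  increments=[
    [0,0,0.0015,0,1],
  ],
)

```text
t: 9.9
tcp_pos: [0.5539, 0.0606, 0.0724]
ee_rot: [[0.97, -0.242, 0.029], [-0.242, -0.97, -0.001], [0.029, -0.006, -1.0]]
force: [-8.0, -0.2, 13.7]
finger_gap: -0.001
```

Emit:
step_arm(
  increments=[
    [0,0,0.0015,0,1],
  ],
)

```text
t: 10.02
tcp_pos: [0.554, 0.0607, 0.0723]
ee_rot: [[0.97, -0.242, 0.03], [-0.242, -0.97, -0.001], [0.029, -0.006, -1.0]]
force: [-11.2, 0.5, 17.8]
finger_gap: -0.001
```

The force rose to about 18 N and the motion stopped, so the lever is on its stop. I hold one row, then draw straight up and back.

Emit:
step_arm(
  increments=[
    [0,0,0,0,1],
    [0,0,-0.004,0,1],
    [0,0,-0.01,0,1],
    [0,0,-0.025,0,1],
    [0,0,-0.04,0,1],
    [0,0,-0.05,0,1],
    [-0.03,0,-0.02,0,1],
    [-0.05,0.02,0,0,1],
    [-0.05,0.03,0,0,1],
    [-0.03,0.02,0,0,1],
  ],
)

```text
t: 11.28
tcp_pos: [0.3749, 0.0312, 0.2226]
ee_rot: [[0.97, -0.241, 0.035], [-0.241, -0.971, -0.001], [0.034, -0.007, -0.999]]
force: [0.4, -0.4, 0.4]
finger_gap: -0.003
```

Emit:
step_arm(
  increments=[
    [0,0.05,0,0,1],
    [0,0.05,0,0,1],
    [0,0.05,0,0,1],
    [0,0,0,0,1],
  ],
)

```text
t: 11.78
tcp_pos: [0.3364, -0.1188, 0.224]
ee_rot: [[0.97, -0.24, 0.042], [-0.24, -0.971, -0.004], [0.042, -0.006, -0.999]]
force: [0.2, 0.8, 0.8]
finger_gap: -0.003
```

```bash
python3 go.py -16 70 76;python3 snap.py side s5 200 165 150 120;python3 snap.py top t5 210 140 150 120
```

```text
t 11.775 gap -0.003 F [0.2 0.8 0.8] tcp_fix mm [-183.8 -155.5  224. ] tiltz [ 0.0424 -0.004  -0.9991]
tool shift mm [ 161.  -224.9  156.3] turn deg -0.13 q [-0.45 -0.48  1.87  0.02  1.71  1.36]
scale 5
scale 5
```

View pics/s5.png

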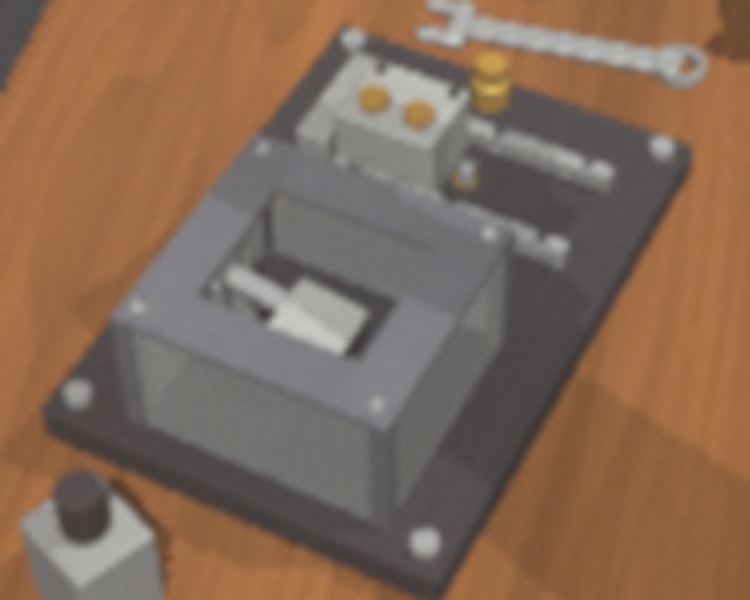

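View pics/t5.png

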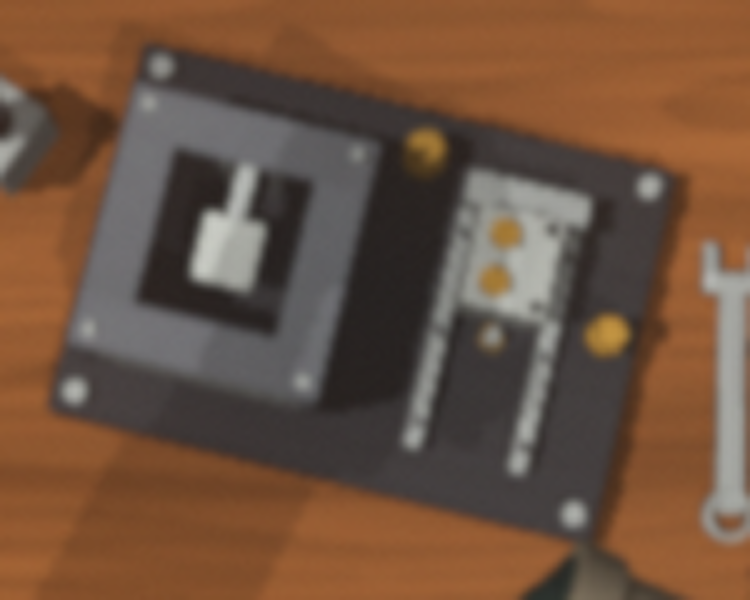

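The pad is tilted down in the window and the pin has risen behind the block (side crop (465,175), top crop (491,338)). The block's plugs have not moved since it went home, and the bushes and spanner are where they were. The hand is clear.

```bash
python3 -c "
from station import env
print(env.get_obs()['joint_vel'].round(3)); print(env.job_done())"
```

```text
[0.045 0.006 0.002 0.003 0.    0.005]
the job is handed in; nothing more can be done
None
```

I pushed the middle-sized block home with the shut fingertips, pressed the lock lever down through the window, drew the hand back clear and handed the job in at about 12 s. The hand-in reports no verdict.

**Block:** The force rose to about 16 N as the motion stopped at the end stop. The plugs put the block's centre at fixture x of about 25 mm, and that did not change after the lever was pressed.

**Lever:** It moved at 4–5 N and came onto its stop at about 18 N, with the fingertips at 72 mm height. The last pictures show the pad down and the lock pin risen behind the block. I did not measure the lever angle itself.

**Guard and loose things:** No force on the way in or out pointed to the guard being touched; the only forces I saw were those of the pad. The bushes, spanner and solenoid look unmoved in the last pictures. The spray can, screwdriver and tub lie outside those crops and I did not check them again; the hand stayed well above the table there.

**Disagreements:**
- The base plate's outline did not fit a fixture origin at its middle (about 3–4 px off), so I took the fixture's pose from the guard and window instead. The rails, stop and pin hole then agreed with it in the top view.
- The side camera disagreed with that fit by up to about 2.5 px.
- The tool was tilted by 1 to 2 degrees during the moves.

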